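# Rinse position: slide the loaded staining board out over the sink and hold it

## Robot

A 7-joint arm with a two-finger parallel gripper is mounted at the origin on a cart in front of the work surface, level with it; the furniture and walls round the work are solid. World frame = base frame: x ahead of the robot, y to its left, z up, the work surface at z = 0. Lengths are in m, angles in rad, forces in N, time in s.
With the tool pointing down it reaches from about 0.4 to 0.925 m from the base axis. Payload 5.6 kg.
Tool frame: the origin (TCP) lies midway between the tips of the shut fingers; the grasp point (between the pads) lies 19 mm behind it; z points along the fingers, y is the direction in which the jaws open and shut (so a half turn about z gives the same grasp; the last joint's range is limited). The gripper opens to 85 mm and grips with 20 to 120 N. Pads are 22 mm wide; open, the fingers measure 114 mm over their backs; the gripper's body (76 mm by 85 mm) begins 54 mm behind the grasp point. The pads swing forward as they close: fully open they stand 13 mm farther back than shut.
Start: joints at [-1.296, 0.468, -0.012, 1.603, 0.006, 1.071, -0.056], TCP at [0.203, 0.617, 0.231] pointing down, gripper open.
Joint ranges: [-2.53, 2.53], [-0.31, 2.02], [-1.57, 1.55], [0.28, 2.44], [-1.29, 4.43], [0.15, 1.84], [-2.92, 2.92]. Speed limits (rad/s): [2.57, 2.57, 3.14, 3.14, 3.14, 3.14, 3.14].

## Interface

Orientations are given as a unit quaternion [w, x, y, z].
In Python, from rig import status, vision, workorder gives the robot as it stands.
- The arm moves only by the tool carry_out, never from a script. Its argument "commands" is a list of rows, each an object with "hand": the gripper command: -1 is fully open, 1 is shut, values between are in proportion; "dp": the shift along the tool's x, y, z in m, a list of three; "yaw": the turn about the tool's z in rad. In form: [{"hand": hand, "dp": [x, y, z], "yaw": yaw}, ...]. A call has exactly 10 rows; each row is the pose to reach, as a shift and turn from the pose commanded when the call began, along the tool's axes at that moment; what a row does not reach only later rows make up. A row lasts 1/12 s, in which the tool goes at most 41.7 mm and 7.16 degrees, less where a joint would pass 70% of its speed; a pose out of reach is approached as far as the arm can. A call with a gripper value outside its range is refused whole. The fingers move at their own pace and stop on an object; the grip force is fixed at half the most. Time passes only in rows, so rows that repeat a pose let the fingers close, or fill a call up. It gives the time, the measured TCP pose, the force and the opening at its end, in the units of the state.
- status.read_state(): the state, without advancing time (a new reading comes with each control period).
- vision.grab_frame(name): name is "scene" or "top" or "wrist"; returns the picture (480x640x3 uint8, red, green, blue); there is no depth.
- vision.get_calibration(name): a dict with "camera_matrix" (3x3 intrinsics, pixels), "R" (3x3) and "t" (3): a world point X has camera coordinates R X + t; the wrist camera has in their place "mount" (4x4, takes a point from camera to tool coordinates, whose origin is the TCP and whose axes are the flange's). Camera axes: x right, y down, z forward; pixel columns grow to the right and rows downward; lengths in m; the calibration is good to about 2 mm. The wrist camera is an equidistant fisheye: a pixel r from the principal point sees the ray r / f radians off the axis. A picture is of the moment at which its call begins: read the wrist's pose just before it. get_calibration takes no time and is no camera call.
- workorder.close_job(): hands the job in, once; it reports no verdict.
The state is a dict: "clock": time; "joint_positions": joint angles; "qvel": joint speeds; "tau": joint torques, N m; "eef_pos": TCP position; "orientation": TCP orientation; "ft_force": force on the tool from outside, world axes, zero at the start; "wrist_torque": the same for the moment, N m; "grip_width": finger opening in m.
Only numpy, scipy, OpenCV 4.12 (cv2) and the standard library are available. Lean on these libraries where they do the work, as an engineer would, in place of code of your own. Each camera call takes 0.05 s, during which the arm holds its last target. There are 200 camera calls.

## Task

Set the carrier with the glass slides fully down into the pocket of the white staining board while the board is still drawn back on its stand, and let go of it. Then take the board's handle and slide the board out over the sink, flat in its rails, until its engraved line lies right at the stand's outer edge, and keep holding the handle so the nose-heavy board stays level for rinsing: finish while holding, do not let go. Leave the empty carrier and the other things on the bench where they are, and never let the board lift off the stand or tip.

Things in the scene. Friction and masses are not known exactly. Their poses are not given: they have to be found in the camera images.
- stand: Grey sheet-metal riser fixed beside the sink, 136 mm wide (x; 180 over its feet), 200 mm long (y), top 70 mm above the worktop. Origin: centre of its footprint, worktop height. Its y axis is the sliding direction and points out over the sink. Two steel guide rails along y, 12 mm higher than the top, leave a 116 mm wide channel for the board.
- stand_edge (a point): Middle of the stand's outer top edge, on the sink side (100 mm along +y from the stand's origin, 70 mm up); same axes as the stand. The board's line is read against this edge.
- board: White plastic board, 110 mm wide (x), 260 long (y), 10 thick, 0.4 kg +-20%, loose in the stand's channel (3 mm play each side). Origin: centre of underside; y points out over the sink. Slides with a few N. Its balance point lies outward of its line: with the line at the stand's edge it tips unless its handle is held down (about 4 N with the loaded carrier on it).
- board_mark (a point): Middle of the thin black line engraved right across the board's top, 160 mm from the board's outer end (30 mm along -y from the board's origin), at the top surface.
- board_pocket (a point): Centre of the pocket floor on the board's top, 75 mm along +y from the board's origin. The pocket is a frame of 6 mm round steel rod lying on the board, 90 mm (board x) by 62 mm (board y) inside, 6 mm high; a carrier fits with 3 mm play all round.
- board_handle (a point): Grip point of the grey bridge handle at the board's inner end, 110 mm along -y from the board's origin, 28 mm above its top: centre of a bar 86 mm long (board x), 16 thick (board y), 16 high; 58 mm of it free between two posts that stand on the board. Grip from above, fingers closing along board y; the board's top passes under the inner finger.
- carrier_loaded: Steel carrier with five upright glass slides with white ends, 0.22 kg +-20%. Base 84 mm (x, along the slides) by 56 (y), 63 high; origin: centre of underside. Black grip bar over the middle, 14 mm wide (x), 50 long (y), 49 to 63 mm up; the slides end 30 mm up. Grip from above, fingers closing along carrier x. It sits in the pocket with its x along board x, either way round.
- carrier_empty: The same steel carrier without slides, 0.16 kg; same size, grip bar, origin and axes. Not to be used.
- lab_tap: Tall grey laboratory tap (furniture) behind the sink, over half a metre high, fixed. Its two low spouts and its swan neck reach some 140 mm from its origin towards the robot: draw the arm in when swinging past it. Origin: its foot, at worktop height.
- wash_bottle: White squeeze bottle with a swan-neck nozzle, 67 mm wide, 188 mm tall, standing; origin at its foot.
- dropper_bottle: Small dark dropper bottle with black teat, 33 mm wide, 102 mm tall; origin at its foot.
- reagent_std: Small amber bottle with a black cap, 30 mm wide, 63 mm tall; origin at its foot.
- timer: White bench timer, 68 mm wide, 62 mm tall; origin at its foot.
- slide_box: Carton of microscope slides, 52 x 78 x 26 mm, lying; origin at its underside.
- forceps: Steel forceps, 129 mm long, 8 mm high, lying; origin at their underside.

How it is judged:
By the outcome, as a careful person would: the job done as asked, in the order asked, and still so for the second after the job is handed in, while the arm keeps its last pose, push and grip.
It also fails if it takes over 54 s, if anything falls off the work surface, if the arm or the gripper's body presses on something with over 40 N, if the wrist force passes 120 N, or if a joint passes its speed limit or range.

## Working session

There is one attempt and no reset: what is moved stays moved. The work goes in short steps, Python scripts to look and compute and a tool call to move; the robot and the scene stay as the last step left them, time stands still between calls to the robot, and variables do not carry over. Pictures are saved under pics/ and viewed, about 8 in all and at most 12, crops included, and the job is handed in when it is done.

Besides the shell and the picture viewer there is one more tool, called after "Emit:" as a command line: name --argument value ..., lists and objects as JSON in quotes. carry_out: Moves the arm, as the interface text tells. Its arguments: {"type":"object","properties":{"commands":{"type":"array"}},"required":["commands"]}

```bash
mkdir -p pics
python3 - <<'E'
from rig import status, vision
import cv2,numpy as np
s=status.read_state();print({k:np.round(v,3).tolist() for k,v in s.items()})
for n in("scene","top","wrist"):
    c=vision.get_calibration(n);print(n,{k:np.round(v,4).tolist() for k,v in c.items() if not isinstance(v,str)})
    im=vision.grab_frame(n);cv2.imwrite(f"pics/{n}0.png",im[...,::-1])
E
```

```text
{'clock': 0.0, 'joint_positions': [-1.296, 0.468, -0.012, 1.604, 0.006, 1.071, -0.056], 'qvel': [-0.001, -0.001, 0.002, 0.0, 0.001, 0.001, -0.001], 'tau': [-0.001, -53.238, 0.021, -25.131, 0.011, 0.008, -0.0], 'eef_pos': [0.203, 0.617, 0.23], 'orientation': [-0.0, 0.158, 0.987, -0.001], 'ft_force': [0.348, -0.155, -0.646], 'wrist_torque': [0.018, 0.012, -0.008], 'grip_width': 0.085}
scene {'camera_matrix': [[522.5475, 0.0, 318.1938], [0.0, 522.5475, 233.8225], [0.0, 0.0, 1.0]], 'R': [[0.6413, -0.7671, 0.015], [-0.5205, -0.4493, -0.7261], [0.5637, 0.4578, -0.6874]], 't': [-0.3988, 0.3317, 0.9811]}
top {'camera_matrix': [[544.6985, 0.0, 319.933], [0.0, 544.6985, 245.0931], [0.0, 0.0, 1.0]], 'R': [[-0.0238, -0.9995, -0.0196], [-0.9877, 0.0265, -0.1543], [0.1548, 0.0157, -0.9878]], 't': [-0.0262, 0.5629, 1.4738]}
wrist {'camera_matrix': [[371.6483, 0.0, 325.3936], [0.0, 371.6483, 236.0065], [0.0, 0.0, 1.0]], 'mount': [[0.0005, -0.95, -0.3123, 0.0805], [1.0, 0.0002, 0.0007, -0.0001], [-0.0006, -0.3123, 0.95, -0.1422], [0.0, 0.0, 0.0, 1.0]]}
```

View pics/top0.png

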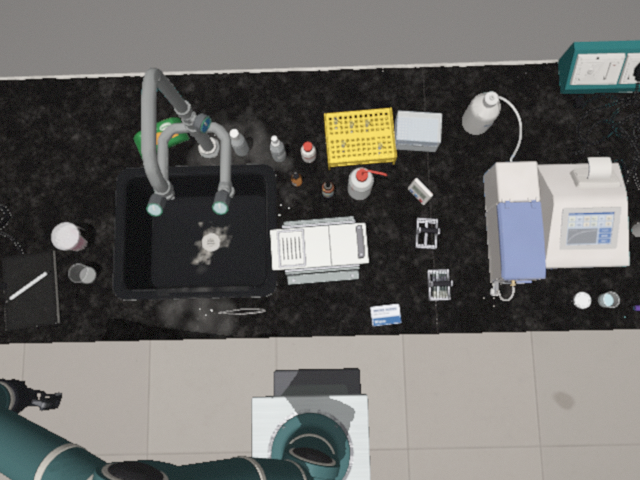

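View pics/scene0.png

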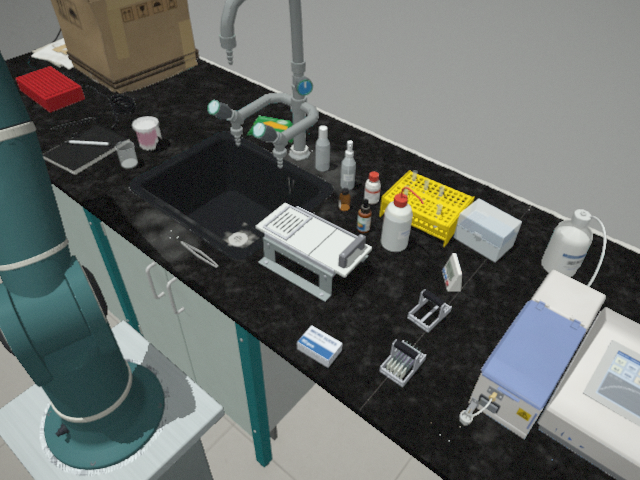

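The top view shows the board at about (320,247), with its handle on the right at (361,241). The sink is to its left. The loaded carrier is at (440,285) and the empty one at (427,233). I'll enlarge those areas for measuring.

```bash
cat > h.py <<'E'
import numpy as np,cv2
from rig import status,vision
from scipy.spatial.transform import Rotation as Ro
def ray(n,u,v,s=None):
    c=vision.get_calibration(n);K=np.array(c["camera_matrix"])
    x=(u-K[0,2])/K[0,0];y=(v-K[1,2])/K[1,1]
    if n=="wrist":
        r=np.hypot(x,y);d=np.array([x/r*np.sin(r),y/r*np.sin(r),np.cos(r)]) if r>0 else np.array([0,0,1.])
        M=np.array(c["mount"]);q=s["orientation"];R=Ro.from_quat([q[1],q[2],q[3],q[0]]).as_matrix()
        return R@M[:3,3]+np.array(s["eef_pos"]),R@(M[:3,:3]@d)
    R=np.array(c["R"]);return -R.T@np.array(c["t"]),R.T@np.array([x,y,1])
def onz(n,u,v,z,s=None):
    o,d=ray(n,u,v,s);return o+d*(z-o[2])/d[2]
def proj(n,X):
    c=vision.get_calibration(n);p=np.array(c["camera_matrix"])@(np.array(c["R"])@np.array(X)+np.array(c["t"]));return p[:2]/p[2]
E
python3 - <<'E'
import cv2,numpy as np
t=cv2.imread("pics/top0.png")
a=cv2.resize(t[210:290,264:376],None,fx=5,fy=5,interpolation=cv2.INTER_CUBIC)
b=cv2.resize(t[210:310,410:460],None,fx=4,fy=4,interpolation=cv2.INTER_CUBIC)
o=np.zeros((400,770,3),np.uint8);o[:400,:560]=a;o[:400,565:765]=b
cv2.imwrite("pics/c1.png",o)
E
```

```text
(no output)
```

View pics/c1.png

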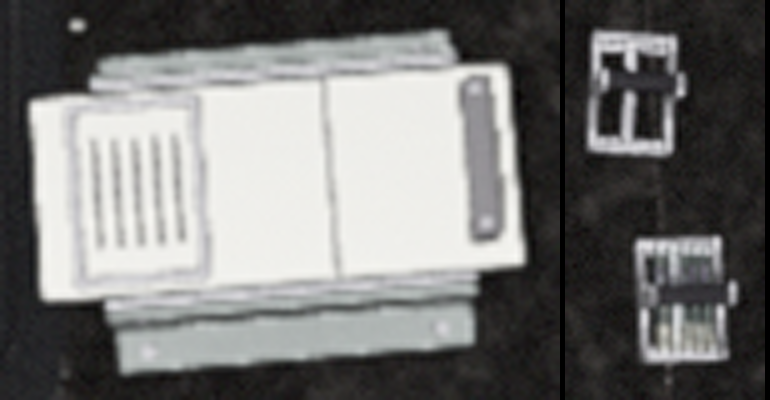

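The crop shows the board corners, the line at crop x≈325–338, the handle at (482,160), and the loaded carrier's bar from (645,295) to (735,293).

Run:
```python
from h import *
f=lambda x,y:(264+(x+.5)/5-.5,210+(y+.5)/5-.5)
g=lambda x,y:(410+(x-565+.5)/4-.5,210+(y+.5)/4-.5)
c=[onz("top",*f(*p),.08) for p in[(30,100),(508,63),(525,265),(42,302)]]
P=np.mean(c,0);print("board",np.round(c,3),P.round(3))
ax=((c[0]+c[3])-(c[1]+c[2]))/2;print("len",np.linalg.norm(ax),"yaw of +y from world y",np.arctan2(-ax[0],ax[1]))
for p in[(325,76),(339,279)]:print("mark",onz("top",*f(*p),.08).round(4))
for p in[(462,80),(492,75),(500,238),(470,240)]:print("handle",onz("top",*f(*p),.116).round(4))
for p in[(92,97),(455,58),(475,290),(108,325)]:print("stand?",onz("top",*f(*p),.082).round(4))
for p in[(645,285),(736,282),(736,304),(645,300)]:print("bar",onz("top",*g(*p),.063).round(4))
for p in[(637,240),(720,237),(728,358),(645,362)]:print("base",onz("top",*g(*p),.004).round(4))
for p in[(593,32),(677,36),(670,155),(589,152)]:print("empty",onz("top",*g(*p),.004).round(4))
s=status.read_state();q=s["orientation"];print(Ro.from_quat([q[1],q[2],q[3],q[0]]).as_matrix().round(3))
```

```text
board [[ 0.603  0.096  0.08 ]
 [ 0.616 -0.166  0.08 ]
 [ 0.505 -0.171  0.08 ]
 [ 0.492  0.09   0.08 ]] [ 0.554 -0.038  0.08 ]
len 0.2618748312552118 yaw of +y from world y 0.05092869005363202
mark [ 0.6118 -0.0661  0.08  ]
mark [ 0.5    -0.0707  0.08  ]
handle [ 0.6006 -0.1389  0.116 ]
handle [ 0.6028 -0.1549  0.116 ]
handle [ 0.5153 -0.156   0.116 ]
handle [ 0.5146 -0.1402  0.116 ]
stand? [0.6032 0.0614 0.082 ]
stand? [ 0.6194 -0.1373  0.082 ]
stand? [ 0.4919 -0.1437  0.082 ]
stand? [0.4781 0.0544 0.082 ]
bar [ 0.4528 -0.3357  0.063 ]
bar [ 0.4533 -0.3972  0.063 ]
bar [ 0.4384 -0.3963  0.063 ]
bar [ 0.4427 -0.3352  0.063 ]
base [ 0.4898 -0.3427  0.004 ]
base [ 0.4904 -0.4012  0.004 ]
base [ 0.4052 -0.4016  0.004 ]
base [ 0.4038 -0.3436  0.004 ]
empty [ 0.6405 -0.3193  0.004 ]
empty [ 0.6359 -0.3792  0.004 ]
empty [ 0.5499 -0.3693  0.004 ]
empty [ 0.5536 -0.312   0.004 ]
[[-0.95   0.313 -0.   ]
 [ 0.313  0.95  -0.001]
 [-0.    -0.001 -1.   ]]
```

Emit:
carry_out --commands '[{"hand": -1, "dp": [-0.02, -0.02, 0], "yaw": 0.1}, {"hand": -1, "dp": [-0.05, -0.048, 0], "yaw": 0.22}, {"hand": -1, "dp": [-0.078, -0.076, 0], "yaw": 0.34}, {"hand": -1, "dp": [-0.106, -0.103, 0], "yaw": 0.46}, {"hand": -1, "dp": [-0.134, -0.13, 0], "yaw": 0.58}, {"hand": -1, "dp": [-0.162, -0.157, 0], "yaw": 0.7}, {"hand": -1, "dp": [-0.19, -0.185, 0], "yaw": 0.82}, {"hand": -1, "dp": [-0.218, -0.212, 0], "yaw": 0.94}, {"hand": -1, "dp": [-0.246, -0.24, 0], "yaw": 1.06}, {"hand": -1, "dp": [-0.274, -0.267, 0], "yaw": 1.18}]'

```text
clock: 0.98
eef_pos: [0.3803, 0.2762, 0.2313]
orientation: [-0.0, 0.683, 0.73, 0.0]
ft_force: [0.3, 0.7, -0.4]
grip_width: 0.085
```

```bash
cat >> h.py <<'E'
def go(x,y,z,psi):
    "dp and yaw to tcp x,y,z with tool x at world angle psi"
    s=status.read_state();q=s["orientation"];R=Ro.from_quat([q[1],q[2],q[3],q[0]]).as_matrix()
    d=R.T@(np.array([x,y,z])-s["eef_pos"]);a=np.arctan2(R[1,0],R[0,0]);yw=(a-psi+np.pi)%(2*np.pi)-np.pi
    print("tcp",np.round(s["eef_pos"],4),"psi",round(a,4),"dp",d.round(4),"yaw",round(yw,4),"w",s["grip_width"],"F",np.round(s["ft_force"],1),"t",round(s["clock"],2))
E
python3 -c "
from h import *
go(.43,-.30,.2,np.pi/2);print(status.read_state()['joint_positions'])"
```

```text
tcp [0.3803 0.2762 0.2313] psi 1.6379 dp [-0.5783  0.0109  0.0312] yaw 0.0671 w 0.0850447355318333 F [ 0.3  0.7 -0.4] t 0.98
[-1.00468584  0.15696339  0.3392866   2.04726069 -0.06451108  0.94707992
 -0.56443381]
```

Emit:
carry_out --commands '[{"hand": -1, "dp": [-0.03, 0.004, 0], "yaw": 0.02}, {"hand": -1, "dp": [-0.07, 0.01, 0], "yaw": 0.04}, {"hand": -1, "dp": [-0.11, 0.015, 0], "yaw": 0.067}, {"hand": -1, "dp": [-0.15, 0.02, 0], "yaw": 0.067}, {"hand": -1, "dp": [-0.19, 0.025, 0], "yaw": 0.067}, {"hand": -1, "dp": [-0.23, 0.03, 0], "yaw": 0.067}, {"hand": -1, "dp": [-0.27, 0.03, 0], "yaw": 0.067}, {"hand": -1, "dp": [-0.31, 0.03, 0], "yaw": 0.067}, {"hand": -1, "dp": [-0.35, 0.025, 0], "yaw": 0.067}, {"hand": -1, "dp": [-0.39, 0.02, 0], "yaw": 0.067}]'

```text
clock: 1.82
eef_pos: [0.4279, -0.1112, 0.2314]
orientation: [0.0, 0.705, 0.709, 0.0]
ft_force: [0.2, -0.5, -0.6]
grip_width: 0.0854
```

```bash
python3 -c "
from h import *
go(.447,-.37,.17,np.pi/2);print(status.read_state()['joint_positions'])"
```

```text
tcp [ 0.4279 -0.1112  0.2314] psi 1.5769 dp [-0.259   0.0174  0.0614] yaw 0.0062 w 0.0853500942306342 F [ 0.2 -0.5 -0.6] t 1.82
[-0.47205184  0.10760578  0.707023    2.12306538 -0.08717591  0.93790624
  0.28987409]
```

Emit:
carry_out --commands '[{"hand": -1, "dp": [-0.035, 0.002, 0.005], "yaw": 0.006}, {"hand": -1, "dp": [-0.07, 0.005, 0.01], "yaw": 0.006}, {"hand": -1, "dp": [-0.105, 0.008, 0.015], "yaw": 0.006}, {"hand": -1, "dp": [-0.14, 0.01, 0.025], "yaw": 0.006}, {"hand": -1, "dp": [-0.175, 0.012, 0.035], "yaw": 0.006}, {"hand": -1, "dp": [-0.21, 0.014, 0.045], "yaw": 0.006}, {"hand": -1, "dp": [-0.235, 0.016, 0.052], "yaw": 0.006}, {"hand": -1, "dp": [-0.25, 0.017, 0.058], "yaw": 0.006}, {"hand": -1, "dp": [-0.259, 0.017, 0.061], "yaw": 0.006}, {"hand": -1, "dp": [-0.259, 0.017, 0.061], "yaw": 0.006}]'

```text
clock: 2.65
eef_pos: [0.4458, -0.3698, 0.1695]
orientation: [-0.0, 0.708, 0.706, -0.001]
ft_force: [-0.2, 0.2, 0.3]
grip_width: 0.0856
```

```bash
python3 -c "
from h import *
s=status.read_state();im=vision.grab_frame('wrist')[...,::-1];cv2.imwrite('pics/w1.png',im)
go(.447,-.37,.05,np.pi/2);print(s['joint_positions'])"
```

```text
tcp [ 0.4463 -0.3683  0.1698] psi 1.5695 dp [-0.0017  0.0008  0.1198] yaw -0.0013 w 0.08530092548195754 F [0.9 0.3 1.2] t 2.7
[ 0.08353723  0.49337695  0.72367139  1.87082875 -0.40033527  0.92864669
  0.99072302]
```

View pics/w1.png

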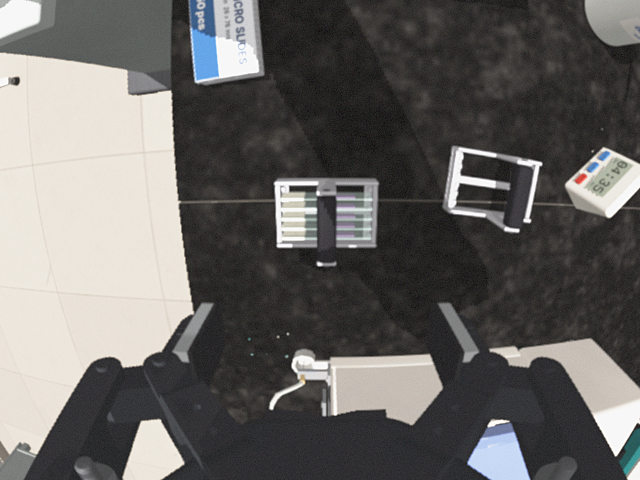

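The wrist view shows the loaded carrier straight ahead. Its base corners are (275,180), (378,180), (378,247) and (277,247), and its bar runs from about (327,186) to (327,264), lined up with the jaws.

```bash
python3 -c "
from h import *
s=status.read_state()
c=[onz('wrist',*p,.004,s) for p in[(276,180),(378,180),(378,248),(277,248)]];print(np.round(c,4),np.mean(c,0))
b=[onz('wrist',*p,.063,s) for p in[(327,186),(327,264),(318,225),(336,225)]];print(np.round(b,4))
im=cv2.imread('pics/w1.png');print((im[225,270:390].sum(1)).tolist());print(im[160:280,327].sum(1).tolist())
"
```

```text
[[ 0.4043 -0.3394  0.004 ]
 [ 0.4902 -0.3395  0.004 ]
 [ 0.4925 -0.4003  0.004 ]
 [ 0.4029 -0.4003  0.004 ]] [ 0.44747796 -0.36987437  0.004     ]
[[ 0.447  -0.3341  0.063 ]
 [ 0.447  -0.3911  0.063 ]
 [ 0.4407 -0.3617  0.063 ]
 [ 0.4533 -0.3617  0.063 ]]
[148, 146, 148, 135, 142, 193, 464, 716, 749, 743, 730, 591, 636, 631, 593, 579, 585, 586, 595, 588, 576, 595, 580, 576, 574, 580, 574, 570, 576, 578, 577, 572, 586, 562, 491, 391, 339, 342, 340, 349, 344, 336, 337, 343, 344, 340, 299, 198, 164, 199, 207, 222, 223, 216, 192, 218, 207, 197, 206, 209, 206, 195, 182, 169, 129, 172, 283, 392, 406, 405, 413, 428, 417, 417, 415, 403, 423, 418, 412, 425, 419, 419, 418, 415, 374, 321, 316, 325, 327, 329, 322, 339, 349, 444, 498, 489, 489, 495, 504, 490, 452, 387, 441, 467, 494, 473, 380, 202, 115, 105, 131, 127, 108, 129, 122, 116, 97, 116, 115, 118]
[100, 72, 89, 98, 106, 107, 95, 95, 80, 102, 88, 90, 93, 106, 95, 102, 108, 195, 359, 412, 417, 411, 390, 410, 401, 398, 401, 403, 363, 258, 251, 381, 501, 508, 469, 326, 180, 104, 142, 123, 144, 143, 136, 125, 120, 145, 134, 137, 128, 143, 160, 148, 145, 170, 179, 208, 191, 204, 211, 198, 200, 220, 205, 201, 216, 197, 201, 201, 198, 199, 199, 198, 191, 198, 217, 199, 198, 182, 202, 197, 216, 203, 195, 192, 201, 212, 197, 195, 170, 150, 171, 130, 128, 134, 131, 123, 135, 124, 125, 120, 135, 122, 220, 380, 457, 407, 256, 143, 111, 116, 121, 116, 151, 135, 140, 152, 121, 144, 140, 159]
```

Emit:
carry_out --commands '[{"hand": -1, "dp": [-0.001, 0.001, 0.025], "yaw": 0}, {"hand": -1, "dp": [-0.001, 0.001, 0.055], "yaw": 0}, {"hand": -1, "dp": [-0.001, 0.001, 0.085], "yaw": 0}, {"hand": -1, "dp": [-0.001, 0.001, 0.11], "yaw": 0}, {"hand": -1, "dp": [-0.001, 0.001, 0.125], "yaw": 0}, {"hand": -1, "dp": [-0.001, 0.001, 0.132], "yaw": 0}, {"hand": -1, "dp": [-0.001, 0.001, 0.132], "yaw": 0}, {"hand": 1, "dp": [-0.001, 0.001, 0.132], "yaw": 0}, {"hand": 1, "dp": [-0.001, 0.001, 0.132], "yaw": 0}, {"hand": 1, "dp": [-0.001, 0.001, 0.132], "yaw": 0}]'

```text
clock: 3.53
eef_pos: [0.4488, -0.3698, 0.0398]
orientation: [0.001, 0.707, 0.707, 0.0]
ft_force: [-0.2, 0.1, -0.3]
grip_width: 0.0516
```

Emit:
carry_out --commands '[{"hand": 1, "dp": [0, 0, 0], "yaw": 0}, {"hand": 1, "dp": [0, 0, 0], "yaw": 0}, {"hand": 1, "dp": [0, 0, 0], "yaw": 0}, {"hand": 1, "dp": [0, 0, 0], "yaw": 0}, {"hand": 1, "dp": [0, 0, 0], "yaw": 0}, {"hand": 1, "dp": [0, 0, -0.01], "yaw": 0}, {"hand": 1, "dp": [0, 0, -0.03], "yaw": 0}, {"hand": 1, "dp": [0, 0, -0.06], "yaw": 0}, {"hand": 1, "dp": [0, 0, -0.09], "yaw": 0}, {"hand": 1, "dp": [0, 0, -0.12], "yaw": 0}]'

```text
clock: 4.37
eef_pos: [0.4471, -0.3689, 0.1593]
orientation: [-0.001, 0.707, 0.707, -0.0]
ft_force: [1.6, -0.3, -1.2]
grip_width: 0.013
```

```bash
python3 -c "
from h import *
go(.550,.037,.2,np.pi/2+.05);print(status.read_state()['joint_positions'])"
```

```text
tcp [ 0.4471 -0.3689  0.1593] psi 1.5703 dp [ 0.4059  0.1026 -0.0406] yaw -0.0505 w 0.013004929608782766 F [ 1.6 -0.3 -1.2] t 4.37
[ 0.08718441  0.50888991  0.71794108  1.87640034 -0.41632252  0.91270372
  1.00291068]
```

```bash
python3 -c "
from h import *
for a,b in [((220,210),(281,160)),((220,208),(262,131)),((155,210),(238,143))]:
    o1,d1=ray('top',*a);o2,d2=ray('scene',*b)
    k=np.linalg.lstsq(np.c_[d1,-d2],o2-o1,rcond=None)[0];print((o1+k[0]*d1).round(3),(o2+k[1]*d2).round(3))
"
```

```text
[0.654 0.225 0.112] [0.691 0.188 0.113]
[0.634 0.203 0.222] [0.639 0.198 0.223]
[0.667 0.413 0.079] [0.709 0.374 0.076]
```

Emit:
carry_out --commands '[{"hand": 1, "dp": [0.015, 0.002, -0.02], "yaw": -0.01}, {"hand": 1, "dp": [0.045, 0.01, -0.035], "yaw": -0.02}, {"hand": 1, "dp": [0.08, 0.02, -0.04], "yaw": -0.03}, {"hand": 1, "dp": [0.115, 0.03, -0.04], "yaw": -0.04}, {"hand": 1, "dp": [0.15, 0.04, -0.04], "yaw": -0.05}, {"hand": 1, "dp": [0.185, 0.05, -0.04], "yaw": -0.05}, {"hand": 1, "dp": [0.22, 0.06, -0.04], "yaw": -0.05}, {"hand": 1, "dp": [0.255, 0.07, -0.04], "yaw": -0.05}, {"hand": 1, "dp": [0.285, 0.08, -0.04], "yaw": -0.05}, {"hand": 1, "dp": [0.31, 0.085, -0.04], "yaw": -0.05}]'

```text
clock: 5.2
eef_pos: [0.5333, -0.0561, 0.1984]
orientation: [-0.0, 0.688, 0.725, 0.0]
ft_force: [0.5, -0.3, -1.8]
grip_width: 0.0131
```

Emit:
carry_out --commands '[{"hand": 1, "dp": [0.025, 0.005, 0], "yaw": 0}, {"hand": 1, "dp": [0.05, 0.01, 0], "yaw": 0}, {"hand": 1, "dp": [0.07, 0.015, 0], "yaw": 0}, {"hand": 1, "dp": [0.085, 0.016, 0], "yaw": 0}, {"hand": 1, "dp": [0.094, 0.017, 0], "yaw": 0}, {"hand": 1, "dp": [0.097, 0.017, 0.005], "yaw": 0}, {"hand": 1, "dp": [0.097, 0.017, 0.015], "yaw": 0}, {"hand": 1, "dp": [0.097, 0.017, 0.025], "yaw": 0}, {"hand": 1, "dp": [0.097, 0.017, 0.03], "yaw": 0}, {"hand": 1, "dp": [0.097, 0.017, 0.03], "yaw": 0}]'

```text
clock: 6.03
eef_pos: [0.5437, 0.0371, 0.1664]
orientation: [-0.001, 0.69, 0.724, -0.002]
ft_force: [-1.4, -0.8, -1.5]
grip_width: 0.0131
```

```bash
python3 -c "
from h import *
s=status.read_state();im=vision.grab_frame('wrist')[...,::-1];cv2.imwrite('pics/w2.png',im)
t=vision.grab_frame('top')[...,::-1];cv2.imwrite('pics/t2.png',t)
go(.550,.037,.2,np.pi/2+.05);print(s['joint_positions'])
cv2.imwrite('pics/c2.png',np.vstack([im[:340,:],cv2.resize(t[200:280,260:380],(640,427))])[:600] if 0 else im)"
```

```text
tcp [0.5449 0.0374 0.1679] psi 1.6191 dp [-0.0007  0.0051 -0.0321] yaw -0.0017 w 0.012922682435429595 F [-0.1  0.2 -2.4] t 6.13
[-0.6460089   0.42110221  0.64988109  1.95035815 -0.32545413  0.87884941
  0.22115904]
```

View pics/w2.png

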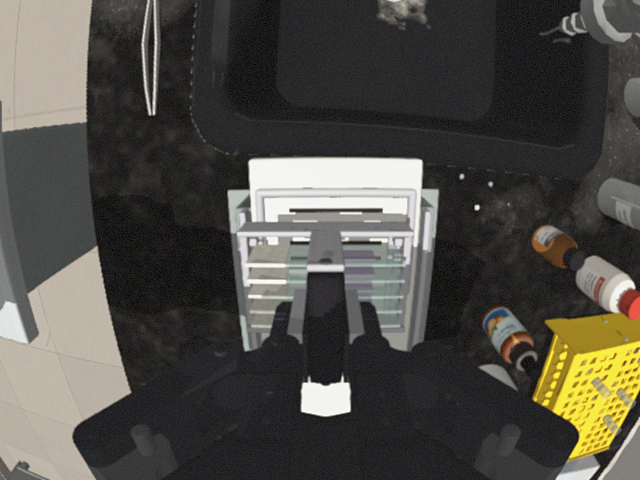

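The wrist view shows the carrier held above the board. The board's front edge runs from (249,160) to (422,160), and the pocket's front rod lies at about row 191 from x≈255 to 417. I'll zoom in for a finer offset.

```bash
python3 -c "
import cv2
im=cv2.imread('pics/w2.png');cv2.imwrite('pics/c2.png',cv2.resize(im[150:350,225:445],None,fx=3,fy=3,interpolation=cv2.INTER_CUBIC))"
```

```text
(no output)
```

View pics/c2.png

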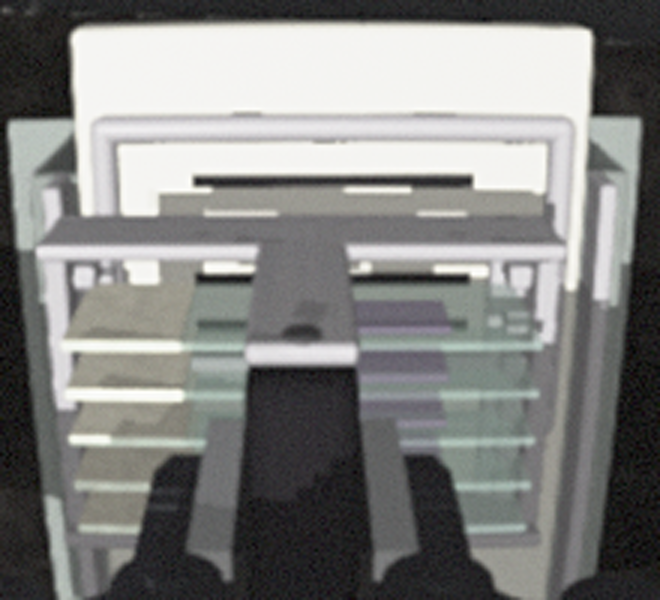

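```bash
python3 -c "
from h import *
s=status.read_state()
f=lambda x,y:(225+(x+.5)/3-.5,150+(y+.5)/3-.5)
for n,p,z in [('bl',(73,27),.08),('br',(592,30),.08),('fl',(105,130),.084),('fr',(561,130),.084),('fl2',(109,200),.084),('fr2',(560,180),.084),('railL',(52,182),.082),('railR',(605,182),.082),('carL',(38,216),.13),('carR',(566,216),.13),('stL',(10,122),.07),('stR',(640,120),.07)]:
    print(n,onz('wrist',*f(*p),z,s).round(4))
c,S=np.cos(.05),np.sin(.05)
"
```

```text
bl [0.494  0.0907 0.08  ]
br [0.6028 0.0958 0.08  ]
fl [0.5017 0.0696 0.084 ]
fr [0.5971 0.0745 0.084 ]
fl2 [0.5026 0.0545 0.084 ]
fr2 [0.5981 0.0637 0.084 ]
railL [0.4898 0.0575 0.082 ]
railR [0.6087 0.0634 0.082 ]
carL [0.4979 0.064  0.13  ]
carR [0.5882 0.0684 0.13  ]
stL [0.4775 0.0678 0.07  ]
stR [0.6189 0.0754 0.07  ]
```

```bash
python3 -c "
from h import *
s=status.read_state();c=vision.get_calibration('wrist');K=np.array(c['camera_matrix']);M=np.array(c['mount'])
q=s['orientation'];R=Ro.from_quat([q[1],q[2],q[3],q[0]]).as_matrix()
print(s['eef_pos'])
for X in [(x,.028,z) for z in(0,.006,.012,.03,.063) for x in(-.042,.042)]:
    # carrier frame -> tool: carrier y = tool x, carrier x = tool y, up = -tool z, underside at tool z .0375
    T=np.array([X[1],X[0],.0375-X[2]]);p=M[:3,:3].T@(T-M[:3,3]);r=np.arctan2(np.hypot(p[0],p[1]),p[2]);d=p[:2]/np.hypot(*p[:2])*r*K[0,0]+K[:2,2]
    print(X,((d-[225,150])*3).round(0))
"
```

```text
[0.54486525 0.03743284 0.16788947]
(-0.042, 0.028, 0) [ 57. 220.]
(0.042, 0.028, 0) [549. 220.]
(-0.042, 0.028, 0.006) [ 50. 230.]
(0.042, 0.028, 0.006) [557. 230.]
(-0.042, 0.028, 0.012) [ 42. 241.]
(0.042, 0.028, 0.012) [565. 241.]
(-0.042, 0.028, 0.03) [ 15. 278.]
(0.042, 0.028, 0.03) [592. 278.]
(-0.042, 0.028, 0.063) [-50. 369.]
(0.042, 0.028, 0.063) [659. 369.]
```

Emit:
carry_out --commands '[{"hand": 1, "dp": [0, 0.002, 0], "yaw": 0}, {"hand": 1, "dp": [0, 0.004, 0.005], "yaw": 0}, {"hand": 1, "dp": [0, 0.005, 0.012], "yaw": 0}, {"hand": 1, "dp": [0, 0.006, 0.02], "yaw": 0}, {"hand": 1, "dp": [0, 0.006, 0.026], "yaw": 0}, {"hand": 1, "dp": [0, 0.006, 0.03], "yaw": 0}, {"hand": 1, "dp": [0, 0.006, 0.03], "yaw": 0}, {"hand": 1, "dp": [0, 0.006, 0.03], "yaw": 0}, {"hand": 1, "dp": [0, 0.006, 0.03], "yaw": 0}, {"hand": 1, "dp": [0, 0.006, 0.03], "yaw": 0}]'

```text
clock: 6.97
eef_pos: [0.5513, 0.0388, 0.1386]
orientation: [0.0, 0.689, 0.725, 0.0]
ft_force: [0.5, -0.2, -1.7]
grip_width: 0.0124
```

```bash
python3 -c "
from h import *
go(.551,.038,.118,np.pi/2+.05)"
```

```text
tcp [0.5513 0.0388 0.1386] psi 1.6207 dp [-0.0008 -0.0003  0.0206] yaw -0.0001 w 0.012385502838567845 F [ 0.5 -0.2 -1.7] t 6.97
```

Aligned. I'll lower it gently and check the height before letting go.

Emit:
carry_out --commands '[{"hand": 1, "dp": [-0.001, 0, 0.004], "yaw": 0}, {"hand": 1, "dp": [-0.001, 0, 0.008], "yaw": 0}, {"hand": 1, "dp": [-0.001, 0, 0.011], "yaw": 0}, {"hand": 1, "dp": [-0.001, 0, 0.014], "yaw": 0}, {"hand": 1, "dp": [-0.001, 0, 0.016], "yaw": 0}, {"hand": 1, "dp": [-0.001, 0, 0.018], "yaw": 0}, {"hand": 1, "dp": [-0.001, 0, 0.019], "yaw": 0}, {"hand": 1, "dp": [-0.001, 0, 0.02], "yaw": 0}, {"hand": 1, "dp": [-0.001, 0, 0.02], "yaw": 0}, {"hand": 1, "dp": [-0.001, 0, 0.02], "yaw": 0}]'

```text
clock: 7.8
eef_pos: [0.5509, 0.0378, 0.1189]
orientation: [-0.0, 0.689, 0.725, 0.0]
ft_force: [-3.8, -0.6, 6.3]
grip_width: 0.0128
```

```bash
python3 -c "
from h import *
go(.551,.038,.118,np.pi/2+.05)
s=status.read_state();im=vision.grab_frame('wrist')[...,::-1];cv2.imwrite('pics/w3.png',im)
cv2.imwrite('pics/c3.png',cv2.resize(im[150:350,225:445],None,fx=3,fy=3,interpolation=cv2.INTER_CUBIC))"
```

```text
tcp [0.5509 0.0378 0.1189] psi 1.6207 dp [0.0002 0.0001 0.0009] yaw -0.0001 w 0.012844989356145371 F [-3.8 -0.6  6.3] t 7.8
```

View pics/c3.png

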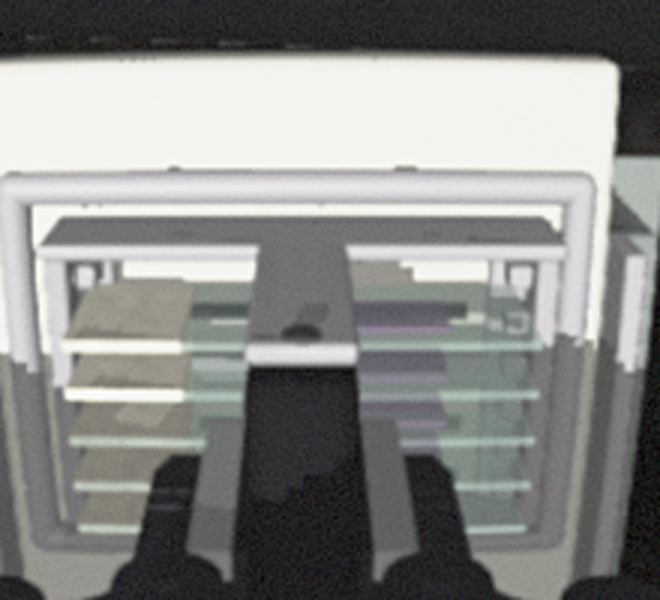

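The carrier sits inside the frame, with its base at x≈38–565 and the rods at 8–590. Contact force is about 8 N upward. Now I'll release and rise.

Emit:
carry_out --commands '[{"hand": -1, "dp": [0, 0, 0], "yaw": 0}, {"hand": -1, "dp": [0, 0, 0], "yaw": 0}, {"hand": -1, "dp": [0, 0, 0], "yaw": 0}, {"hand": -1, "dp": [0, 0, 0], "yaw": 0}, {"hand": -1, "dp": [0, 0, 0], "yaw": 0}, {"hand": -1, "dp": [0, 0, 0], "yaw": 0}, {"hand": -1, "dp": [0, 0, -0.02], "yaw": 0}, {"hand": -1, "dp": [0, 0, -0.05], "yaw": 0}, {"hand": -1, "dp": [0, 0, -0.085], "yaw": 0}, {"hand": -1, "dp": [0, 0, -0.12], "yaw": 0}]'

```text
clock: 8.68
eef_pos: [0.5505, 0.0375, 0.2392]
orientation: [-0.0, 0.689, 0.724, -0.001]
ft_force: [1.3, 0.2, 0.1]
grip_width: 0.0853
```

```bash
python3 -c "
from h import *
go(.5585,-.148,.2,np.pi+.05);print(status.read_state()['joint_positions'])"
```

```text
tcp [0.5505 0.0375 0.2392] psi 1.6203 dp [-0.1856 -0.0011  0.0393] yaw -1.5713 w 0.08534679532539224 F [1.3 0.2 0.1] t 8.68
[-0.69166115  0.33474804  0.69818111  1.87273608 -0.24885798  1.02392202
  0.159715  ]
```

Emit:
carry_out --commands '[{"hand": -1, "dp": [-0.02, 0, 0], "yaw": -0.12}, {"hand": -1, "dp": [-0.04, 0, 0], "yaw": -0.24}, {"hand": -1, "dp": [-0.06, 0, 0], "yaw": -0.36}, {"hand": -1, "dp": [-0.08, 0, 0], "yaw": -0.48}, {"hand": -1, "dp": [-0.1, 0, 0], "yaw": -0.6}, {"hand": -1, "dp": [-0.12, 0, 0], "yaw": -0.72}, {"hand": -1, "dp": [-0.14, 0, 0], "yaw": -0.84}, {"hand": -1, "dp": [-0.16, 0, 0], "yaw": -0.96}, {"hand": -1, "dp": [-0.178, -0.001, 0.01], "yaw": -1.08}, {"hand": -1, "dp": [-0.186, -0.001, 0.02], "yaw": -1.2}]'

```text
clock: 9.52
eef_pos: [0.5593, -0.1513, 0.2187]
orientation: [0.001, 0.158, 0.987, -0.001]
ft_force: [0.4, -0.7, 0.4]
grip_width: 0.0854
```

Emit:
carry_out --commands '[{"hand": -1, "dp": [0, 0, 0], "yaw": -0.12}, {"hand": -1, "dp": [0, 0, 0.01], "yaw": -0.24}, {"hand": -1, "dp": [0, 0, 0.02], "yaw": -0.36}, {"hand": -1, "dp": [0, 0, 0.03], "yaw": -0.371}, {"hand": -1, "dp": [0, 0, 0.03], "yaw": -0.371}, {"hand": -1, "dp": [0, 0, 0.03], "yaw": -0.371}, {"hand": -1, "dp": [0, 0, 0.03], "yaw": -0.371}, {"hand": -1, "dp": [0, 0, 0.03], "yaw": -0.371}, {"hand": -1, "dp": [0, 0, 0.03], "yaw": -0.371}, {"hand": -1, "dp": [0, 0, 0.03], "yaw": -0.371}]'

```text
clock: 10.35
eef_pos: [0.5597, -0.1479, 0.1888]
orientation: [0.0, -0.025, 1.0, -0.0]
ft_force: [0.9, 0.6, 0.5]
grip_width: 0.0854
```

```bash
python3 -c "
from h import *
s=status.read_state()
go(.5585,-.148,.09,np.pi+.05)
im=vision.grab_frame('wrist')[...,::-1];cv2.imwrite('pics/w4.png',im)"
```

```text
tcp [ 0.5597 -0.1479  0.1888] psi -3.0917 dp [ 0.0012 -0.      0.0988] yaw -0.0001 w 0.08540012852726662 F [0.9 0.6 0.5] t 10.35
```

View pics/w4.png

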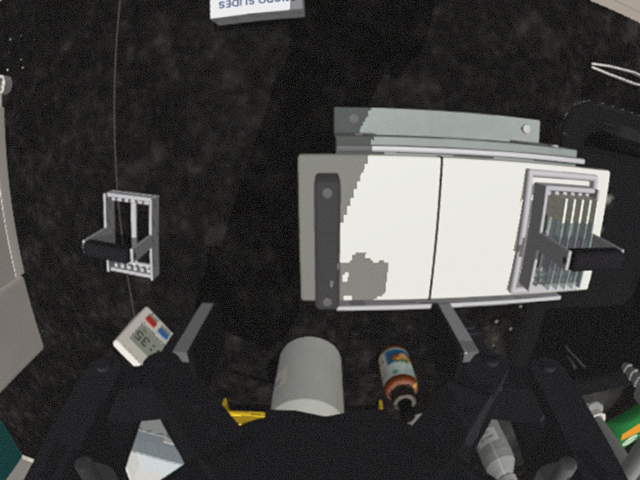

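The handle bar is at x≈316–341, y≈174–308, midway between the fingers, and the carrier is sitting inside the pocket frame. The line runs from (443,157) to (431,300).

```bash
python3 -c "
from h import *
s=status.read_state()
print('handle',np.mean([onz('wrist',*p,.116,s) for p in[(316,174),(341,174),(341,308),(316,308)]],0).round(4))
print('mark',[onz('wrist',*p,.08,s).round(4) for p in[(443,157),(437,230),(431,300)]])
print('rail ends',[onz('wrist',*p,z,s).round(4) for p,z in[((584,162),.082),((561,297),.082),((579,152),.07)]])
"
```

```text
handle [ 0.5556 -0.146   0.116 ]
mark [array([ 0.4997, -0.0688,  0.08  ]), array([ 0.5529, -0.0666,  0.08  ]), array([ 0.6102, -0.0622,  0.08  ])]
rail ends [array([0.4886, 0.0551, 0.082 ]), array([0.6071, 0.063 , 0.082 ]), array([0.4815, 0.0578, 0.07  ])]
```

Emit:
carry_out --commands '[{"hand": -1, "dp": [0.001, 0, 0.02], "yaw": 0}, {"hand": -1, "dp": [0.001, 0, 0.045], "yaw": 0}, {"hand": -1, "dp": [0.001, 0, 0.065], "yaw": 0}, {"hand": -1, "dp": [0.001, 0, 0.08], "yaw": 0}, {"hand": -1, "dp": [0.001, 0, 0.09], "yaw": 0}, {"hand": -1, "dp": [0.001, 0, 0.095], "yaw": 0}, {"hand": -1, "dp": [0.001, 0, 0.098], "yaw": 0}, {"hand": -1, "dp": [0.001, 0, 0.098], "yaw": 0}, {"hand": -1, "dp": [0.001, 0, 0.098], "yaw": 0}, {"hand": -1, "dp": [0.001, 0, 0.098], "yaw": 0}]'

```text
clock: 11.23
eef_pos: [0.559, -0.1482, 0.0912]
orientation: [0.001, -0.025, 1.0, -0.0]
ft_force: [-0.1, -0.3, -0.2]
grip_width: 0.0853
```

Emit:
carry_out --commands '[{"hand": 1, "dp": [0, 0, 0], "yaw": 0}, {"hand": 1, "dp": [0, 0, 0], "yaw": 0}, {"hand": 1, "dp": [0, 0, 0], "yaw": 0}, {"hand": 1, "dp": [0, 0, 0], "yaw": 0}, {"hand": 1, "dp": [0, 0, 0], "yaw": 0}, {"hand": 1, "dp": [0, 0, 0], "yaw": 0}, {"hand": 1, "dp": [0, 0, 0], "yaw": 0}, {"hand": 1, "dp": [0, 0, 0], "yaw": 0}, {"hand": 1, "dp": [0, 0, 0], "yaw": 0}, {"hand": 1, "dp": [0, 0, 0], "yaw": 0}]'

```text
clock: 12.07
eef_pos: [0.5585, -0.1479, 0.0905]
orientation: [0.0, -0.025, 1.0, 0.0]
ft_force: [-1.5, 1.4, 4.1]
grip_width: 0.0148
```

```bash
python3 -c "
from h import *
go(.5585,-.148,.09,np.pi+.05)"
```

```text
tcp [ 0.5585 -0.1479  0.0905] psi -3.0913 dp [ 0.     -0.0001  0.0005] yaw 0.0003 w 0.014791110068059048 F [-1.5  1.4  4.1] t 12.07
```

The handle is gripped at 14.8 mm, with light downward pressure. I'll slide about 110 mm first and then measure.

Emit:
carry_out --commands '[{"hand": 1, "dp": [0, 0.002, 0.0005], "yaw": 0}, {"hand": 1, "dp": [0, 0.006, 0.001], "yaw": 0}, {"hand": 1, "dp": [0, 0.012, 0.001], "yaw": 0}, {"hand": 1, "dp": [0, 0.018, 0.001], "yaw": 0}, {"hand": 1, "dp": [0, 0.024, 0.001], "yaw": 0}, {"hand": 1, "dp": [0, 0.03, 0.001], "yaw": 0}, {"hand": 1, "dp": [0, 0.036, 0.001], "yaw": 0}, {"hand": 1, "dp": [0, 0.041, 0.001], "yaw": 0}, {"hand": 1, "dp": [0, 0.044, 0.001], "yaw": 0}, {"hand": 1, "dp": [0, 0.045, 0.001], "yaw": 0}]'

```text
clock: 12.9
eef_pos: [0.5575, -0.1059, 0.0905]
orientation: [0.002, -0.024, 1.0, -0.002]
ft_force: [0.6, -5.5, 6.6]
grip_width: 0.0149
```

```bash
python3 -c "
from h import *
go(.5585,-.148,.09,np.pi+.05);print(np.round(status.read_state()['wrist_torque'],2))"
```

```text
tcp [ 0.5575 -0.1059  0.0905] psi -3.0931 dp [ 0.001  -0.0421  0.0007] yaw -0.0015 w 0.014945578887826234 F [ 0.6 -5.5  6.6] t 12.9
[-1.12  0.02 -0.01]
```

Emit:
carry_out --commands '[{"hand": 1, "dp": [0, 0.004, 0], "yaw": 0}, {"hand": 1, "dp": [0, 0.011, 0], "yaw": 0}, {"hand": 1, "dp": [0, 0.019, 0], "yaw": 0}, {"hand": 1, "dp": [0, 0.027, 0.0005], "yaw": 0}, {"hand": 1, "dp": [0, 0.036, 0.0005], "yaw": 0}, {"hand": 1, "dp": [0, 0.045, 0.0005], "yaw": 0}, {"hand": 1, "dp": [0, 0.053, 0.0005], "yaw": 0}, {"hand": 1, "dp": [0, 0.06, 0.0005], "yaw": 0}, {"hand": 1, "dp": [0, 0.064, 0.0005], "yaw": 0}, {"hand": 1, "dp": [0, 0.065, 0.0005], "yaw": 0}]'

```text
clock: 13.73
eef_pos: [0.5549, -0.0411, 0.0905]
orientation: [0.002, -0.024, 1.0, -0.002]
ft_force: [0.6, -8.5, 10.2]
grip_width: 0.0148
```

```bash
python3 -c "
from h import *
go(.5585,-.148,.09,np.pi+.05)
s=status.read_state();w=vision.grab_frame('wrist')[...,::-1];t=vision.grab_frame('top')[...,::-1]
cv2.imwrite('pics/w5.png',w);cv2.imwrite('pics/t5.png',t)
a=cv2.resize(w[60:360,380:580],None,fx=2,fy=2,interpolation=cv2.INTER_CUBIC)
b=cv2.resize(t[215:290,225:325],(400,300),interpolation=cv2.INTER_CUBIC)
o=np.zeros((600,800,3),np.uint8);o[:,:400]=a;o[:300,400:]=b;cv2.imwrite('pics/c5.png',o)"
```

```text
tcp [ 0.5549 -0.0411  0.0905] psi -3.0929 dp [ 0.0017 -0.1069  0.0009] yaw -0.0013 w 0.01475096655277738 F [ 0.6 -8.5 10.2] t 13.73
```

View pics/c5.png

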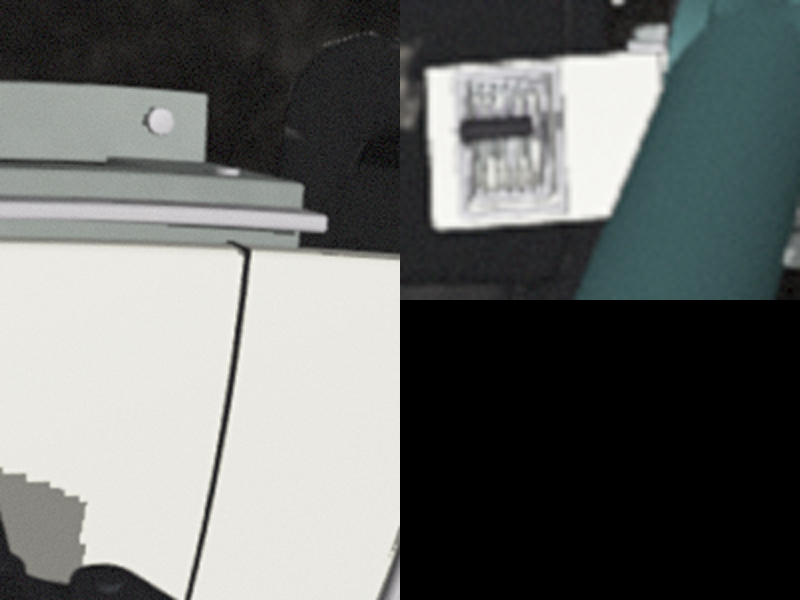

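The wrist view shows the line at crop (248,250) and the stand's outer top edge at crop (303,185)–(298,246), so the line is still a little short of the edge.

```bash
python3 -c "
from h import *
s=status.read_state();f=lambda x,y:(380+(x+.5)/2-.5,60+(y+.5)/2-.5)
u=np.array([-.05,.99875])
for n,p,z in [('line',(248,252),.08),('line2',(226,420),.08),('line3',(190,590),.08),('edge a',(303,186),.07),('edge b',(299,245),.07),('rail',(327,222),.082)]:
    X=onz('wrist',*f(*p),z,s);print(n,X.round(4),'along',(X[:2]@u).round(4))
print('tcp along',np.array(s['eef_pos'][:2])@u, 'pred line', np.array(s['eef_pos'][:2])@u+.08)
"
```

```text
line [0.4969 0.0364 0.08  ] along 0.0115
line2 [0.5377 0.0387 0.08  ] along 0.0117
line3 [0.5878 0.0409 0.08  ] along 0.0115
edge a [0.4808 0.0548 0.07  ] along 0.0307
edge b [0.4953 0.056  0.07  ] along 0.0312
rail [0.4876 0.0555 0.082 ] along 0.0311
tcp along -0.06879825161270775 pred line 0.011201748387292251
```

Emit:
carry_out --commands '[{"hand": 1, "dp": [0, 0.002, 0], "yaw": 0}, {"hand": 1, "dp": [0, 0.006, 0], "yaw": 0}, {"hand": 1, "dp": [0, 0.01, 0], "yaw": 0}, {"hand": 1, "dp": [0, 0.013, 0], "yaw": 0}, {"hand": 1, "dp": [0, 0.016, 0], "yaw": 0}, {"hand": 1, "dp": [0, 0.018, 0], "yaw": 0}, {"hand": 1, "dp": [0, 0.019, 0], "yaw": 0}, {"hand": 1, "dp": [0, 0.0195, 0], "yaw": 0}, {"hand": 1, "dp": [0, 0.0195, 0], "yaw": 0}, {"hand": 1, "dp": [0, 0.0195, 0], "yaw": 0}]'

```text
clock: 14.67
eef_pos: [0.554, -0.0226, 0.0905]
orientation: [0.003, -0.024, 1.0, -0.002]
ft_force: [0.3, -8.0, 10.3]
grip_width: 0.0151
```

```bash
python3 -c "
from h import *
go(.5585,-.148,.09,np.pi+.05)
s=status.read_state();w=vision.grab_frame('wrist')[...,::-1];t=vision.grab_frame('scene')[...,::-1]
cv2.imwrite('pics/w6.png',w);cv2.imwrite('pics/s6.png',t)
a=cv2.resize(w[60:210,380:580],None,fx=4,fy=4,interpolation=cv2.INTER_CUBIC)[:, :400]
a=cv2.resize(w[110:260,420:520],None,fx=4,fy=4,interpolation=cv2.INTER_CUBIC)
b=cv2.resize(t[150:350,200:400],(400,400),interpolation=cv2.INTER_CUBIC)
o=np.zeros((600,800,3),np.uint8);o[:,:400]=a;o[:400,400:]=b;cv2.imwrite('pics/c6.png',o)"
```

```text
tcp [ 0.554  -0.0226  0.0905] psi -3.0942 dp [ 0.0015 -0.1255  0.001 ] yaw -0.0026 w 0.015128570624802728 F [ 0.3 -8.  10.3] t 14.67
```

View pics/c6.png

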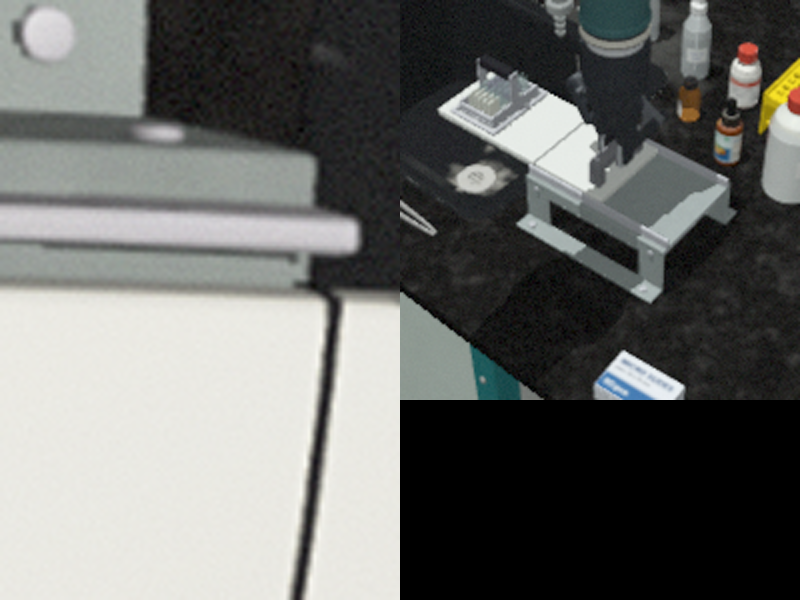

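The line at crop (334,303) now appears almost at the stand's edge at (313,283), with parallax still to account for. The scene view shows the board level, with the carrier in its pocket.

```bash
python3 -c "
from h import *
s=status.read_state();f=lambda x,y:(420+(x+.5)/4-.5,110+(y+.5)/4-.5)
u=np.array([-.05,.99875])
for n,p,z in [('line',(334,304),.08),('line2',(318,450),.08),('line3',(298,590),.08),('edge a',(316,158),.07),('edge b',(311,283),.07),('rail',(359,222),.082),('rail2',(359,250),.079)]:
    X=onz('wrist',*f(*p),z,s);print(n,X.round(4),'along',(X[:2]@u).round(4))
print(np.array(s['eef_pos'][:2])@u+.08)
"
```

```text
line [0.496  0.0546 0.08  ] along 0.0298
line2 [0.5131 0.0556 0.08  ] along 0.0299
line3 [0.5303 0.0565 0.08  ] along 0.0299
edge a [0.4804 0.0549 0.07  ] along 0.0308
edge b [0.4953 0.0563 0.07  ] along 0.0315
rail [0.4862 0.0553 0.082 ] along 0.0309
rail2 [0.4897 0.0574 0.079 ] along 0.0329
0.029776267753232194
```

Emit:
carry_out --commands '[{"hand": 1, "dp": [0, 0.0004, 0], "yaw": 0}, {"hand": 1, "dp": [0, 0.0008, 0], "yaw": 0}, {"hand": 1, "dp": [0, 0.0012, 0], "yaw": 0}, {"hand": 1, "dp": [0, 0.0014, 0], "yaw": 0}, {"hand": 1, "dp": [0, 0.0014, 0], "yaw": 0}, {"hand": 1, "dp": [0, 0.0014, 0], "yaw": 0}, {"hand": 1, "dp": [0, 0.0014, 0], "yaw": 0}, {"hand": 1, "dp": [0, 0.0014, 0], "yaw": 0}, {"hand": 1, "dp": [0, 0.0014, 0], "yaw": 0}, {"hand": 1, "dp": [0, 0.0014, 0], "yaw": 0}]'

```text
clock: 15.6
eef_pos: [0.5539, -0.0214, 0.0905]
orientation: [0.003, -0.024, 1.0, -0.002]
ft_force: [1.2, -7.5, 10.5]
grip_width: 0.0152
```

```bash
python3 -c "
from h import *
go(.5585,-.148,.09,np.pi+.05)
s=status.read_state();print(np.array(s['eef_pos'][:2])@np.array([-.05,.99875])+.08)
w=vision.grab_frame('wrist')[...,::-1];cv2.imwrite('pics/w7.png',w)
g=lambda r,x0,x1:(x0+np.argmin(w[r,x0:x1].sum(1).astype(int)))
for r in(190,222,250):
  X=onz('wrist',g(r,480,520),r,.08,s);print(X.round(4),X[:2]@[-.05,.99875])
"
```

```text
tcp [ 0.5539 -0.0214  0.0905] psi -3.0945 dp [ 0.0014 -0.1267  0.001 ] yaw -0.0029 w 0.015248530128244609 F [ 1.2 -7.5 10.5] t 15.6
0.030912961124664212
[0.4979 0.056  0.08  ] 0.03107277678724441
[0.513  0.0567 0.08  ] 0.03094368167401008
[0.5267 0.0573 0.08  ] 0.030923955135493855
```

The line measures 0.031, right at the edge (0.031), and the handle is held down with about 10 N. I'm handing the job in.

```bash
python3 -c "
from rig import workorder
print(workorder.close_job())"
```

```text
the job is handed in; nothing more can be done
None
```

I set the loaded carrier down into the board's pocket and let go of it. Then I took the handle and slid the board about 127 mm out, and handed the job in at about 15.7 s while still holding it.

**Last checks:**
- **Line position:** in the wrist view the engraved line lies at 31.0 mm along the slide direction. The stand's edge reads 30.8–31.5 mm, so they agree within about 0.5 mm. The calibration itself is only good to about 2 mm. One extra reading on the rail end gave 32.9 mm; I didn't use it because the height of that point was a guess.
- **Grip and push:** the handle is gripped at 15.2 mm opening and pressed down with about 10 N. The tool height stayed at 0.0905 m through the whole slide, so the board did not lift at the handle.
- **Carrier:** before I let go, the wrist view showed its base inside the pocket frame, with about 8 N of floor contact. The scene view after the slide still showed it in the pocket and the board level.
- **Other things on the bench:** nothing was seen touched. The last pictures covered only part of the bench, so I did not check the empty carrier again at the end.

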